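Put the stray nut away and match the lids to two fastener jars

TASK

Put the stray hexagon nut back into the jar of nuts, then close both jars. The two lids look alike but their threads differ: try a lid on a jar by screwing and, if it stays high on the neck instead of threading down, use it on the other jar, until each jar has its own lid screwed fully home. Leave the tools lying on the bench where they are.

Things in the scene. Friction and masses are not known exactly. Their poses are not given: they have to be found in the camera images.
- nut_jar: Jar of nuts: clear glass jar with a square body, 66 x 66 mm, shoulder at 72 to 80 mm, filled with steel hexagon nuts. It is held fast in a grey steel socket (75 mm square, 25 mm high, with a 100 mm flange) bolted to the bench and does not move. Origin: centre of the underside on the bench; z up, x points to the face with a black index ridge.
- nut_jar_mouth (a point): Centre of the round mouth of the jar of nuts, at rim height, 100 mm above the bench; axes as the jar's. The mouth is 39 mm wide inside; the contents lie 42 mm below the rim. The neck outside is 45 mm in diameter, bevelled at the lip, with a coarse lug thread 54 mm across that starts 4.5 mm below the rim. Turning a lid clockwise, seen from above, draws it down.
- nut_jar_thread (a point): Axis of the neck of the jar of nuts at the top of its thread, 4.5 mm below the rim; axes as the jar's. With the index ridges of jar and lid in line (within 10 deg), the lugs of its own lid drop into the thread's mouths: the lid comes to rest 4.7 mm above home, and 60 deg clockwise bring it home (28 mm per full turn); in the next 15 deg it clamps. The mouths repeat every 90 deg.
- pin_jar: Jar of pins: the same jar and socket as the jar of nuts, held fast in the same way, but filled with long plain steel pins (7 mm thick) standing on end; the bundle reaches up into the neck, to 8 mm below the rim. Origin: centre of the underside on the bench; z up, x points to the face with a black index ridge.
- pin_jar_mouth (a point): Centre of the round mouth of the jar of pins, at rim height, 100 mm above the bench; axes as the jar's. Mouth and neck measure the same as on the jar of nuts, but the thread is a different one.
- pin_jar_thread (a point): Axis of the neck of the jar of pins at the top of its thread, 4.5 mm below the rim; axes as the jar's. With the index ridges of jar and lid in line (within 8 deg), the lugs of its own lid drop into the thread's mouths: the lid comes to rest 4.9 mm above home, and 42 deg clockwise bring it home (42 mm per full turn); in the next 10 deg it clamps. The mouths repeat every 60 deg.
- lid_p_mid (a point): One loose steel screw lid, lying top up: 62 mm in diameter, 18.5 mm high, ribbed skirt, flat top, about 110 g. The point is its centre, half-way up; z up, x points to its index ridge. It fits only one of the jars, which one cannot be seen from outside. Fully home, the underside of its top rests on the rim: its centre is then 6.25 mm below the rim, its top 3 mm above the rim.
- lid_p_index (a point): Black index ridge (10 x 4 mm, radial) at the edge of this lid's top, 25.5 mm from its centre. Hidden lugs inside, at the skirt's lower edge, take the thread; sideways play on the neck 1 to 1.5 mm. With its lugs not in the mouths a lid stands 10.5 mm above home and turns idly on the thread's top. On the wrong jar it stays like that at every angle; do not force it.
- lid_q_mid (a point): The other loose steel screw lid, lying top up: 62 mm in diameter, 18.5 mm high, ribbed skirt, flat top, about 110 g. The point is its centre, half-way up; z up, x points to its index ridge. It fits only one of the jars, which one cannot be seen from outside. Fully home, the underside of its top rests on the rim: its centre is then 6.25 mm below the rim, its top 3 mm above the rim.
- lid_q_index (a point): Black index ridge of this lid, 25.5 mm from its centre; all as on the other lid, which it resembles in every visible way. It fits the jar that the other does not fit.
- nut_mid (a point): The stray steel M16 hexagon nut lying flat on the bench: 24 mm across flats, 28 mm across corners, 13 mm high, 33 g. The point is its centre, 6.5 mm above the bench; x points at a corner, so that flats face 30, 90 and 150 deg from x.
- punch_mid (a point): Bystander: steel centre punch, 102 mm long along x, 11 mm thick, lying; its middle.
- square_mid (a point): Bystander: fitter's square lying flat, stock 100 x 18 x 12 mm along x, blade 70 mm along +y from its +x end; the middle of the stock.
- caliper_mid (a point): Bystander: vernier caliper lying flat, 200 mm long along x, jaws 45 mm to -y at its -x end; the middle of its beam.
- file_mid (a point): Bystander: flat file with a wooden handle, 300 mm long along x (145 mm to +x, 155 mm to -x), 22 mm high; a point near its middle.
- screwdriver_grip (a point): Bystander: screwdriver lying on the bench along its x; its handle's middle.
- hammer_grip (a point): Bystander: hammer lying on the bench along its x; its handle's grip.
Mind the look-alikes: they are no part of the job. What is shaped like the part that bears lid_q_mid but green or turquoise is not meant.

How it is judged:
On the way, in this order (a step that is already met when the one before it is completed fails the run):
1. the stray nut lies in the jar of nuts (horizontal distance between nut_mid and nut_jar_mouth below 0.02 m and z of nut_mid in the frame of nut_jar_mouth below -0.015 m), for 0.2 s.
2. a lid is fully home on the jar of nuts (((horizontal distance between lid_p_mid and nut_jar_mouth below 0.004 m and z of lid_p_mid in the frame of nut_jar_mouth below -0.00475 m and angle between lid_p_mid's own z axis and vertical below 0.06 rad) or (horizontal distance between lid_q_mid and nut_jar_mouth below 0.004 m and z of lid_q_mid in the frame of nut_jar_mouth below -0.00475 m and angle between lid_q_mid's own z axis and vertical below 0.06 rad))), for 0.2 s.
At the end, for the whole second after the job is handed in: The stray nut lies inside the jar of nuts (below its rim), and each jar is closed by a lid that sits level and screwed home: the lid's centre within 4 mm of the mouth's axis and within 1.5 mm of the fully home height, tilted by less than 0.06 rad (all of step 1 and ((horizontal distance between lid_p_mid and nut_jar_mouth below 0.004 m and z of lid_p_mid in the frame of nut_jar_mouth below -0.00475 m and angle between each of lid_p_mid, lid_q_mid's own z axis and vertical below 0.06 rad and horizontal distance between lid_q_mid and pin_jar_mouth below 0.004 m and z of lid_q_mid in the frame of pin_jar_mouth below -0.00475 m) or (horizontal distance between lid_q_mid and nut_jar_mouth below 0.004 m and z of lid_q_mid in the frame of nut_jar_mouth below -0.00475 m and angle between each of lid_q_mid, lid_p_mid's own z axis and vertical below 0.06 rad and horizontal distance between lid_p_mid and pin_jar_mouth below 0.004 m and z of lid_p_mid in the frame of pin_jar_mouth below -0.00475 m))); the robot touches nothing.
It fails at once if a tool lying on the bench is pushed more than 4 cm from its place (distance of any of punch_mid, square_mid, caliper_mid, file_mid, screwdriver_grip, hammer_grip from where it was at the start of the episode above 0.04 m).
It also fails if it takes over 72 s, if anything falls off the work surface, if the arm or the gripper's body presses on something with over 40 N, if the wrist force passes 120 N, or if a joint passes its speed limit or range.

ROBOT

A 7-joint arm with a two-finger parallel gripper is mounted at the origin on the work surface. World frame = base frame: x ahead of the robot, y to its left, z up, the work surface at z = 0. Lengths are in m, angles in rad, forces in N, time in s.
With the tool pointing down it reaches from about 0.425 to 0.975 m from the base axis. Payload 16.7 kg.
Tool frame: the origin (TCP) lies on the centre line of the jaws, within the pads' length; the fingertips stand 19 mm ahead of it and the grasp point (between the pads) is the TCP; z points along the fingers, y is the line along which they close (so a half turn about z gives the same grasp; the last joint's range is limited). The gripper opens to 85 mm and grips with 20 to 120 N. Pads are 22 mm wide; open, the fingers measure 114 mm over their backs; the gripper's body (76 mm by 85 mm) begins 54 mm behind the grasp point. The pads swing forward as they close: fully open they stand 13 mm farther back than shut.
Start: joints at [-1.357, 0.426, 0.074, 1.606, -0.034, 1.111, -0.067], TCP at [0.24, 0.631, 0.25] pointing down, gripper open.
Joint ranges: [-2.85, 2.85], [-0.5, 2.14], [-1.23, 1.37], [0.21, 2.46], [-1.02, 4.16], [0.16, 2.05], [-2.73, 2.73]. Speed limits (rad/s): [1.89, 1.89, 2.39, 2.39, 3.01, 3.01, 3.01].

INTERFACE

Orientations are given as a unit quaternion [w, x, y, z].
In Python, from station import arm gives the robot as it stands. The module is installed in compiled form; this text tells all that it offers.
- The arm moves only by the tool play_rows, never from a script. Its argument "rows" is a list of rows, each a list of 6 numbers: the shift along the tool's x, y, z in m, then the turn, a rotation vector about the tool's x, y, z in degrees. In form: [[x, y, z, ax, ay, az], ...]. A call has 1 to 5 rows; each row shifts and turns the commanded pose from where the row before left it, along the tool's axes as they then stand; what a row does not reach is not made up. A row lasts 1/8 s, in which the tool goes at most 62.5 mm and 10.7 degrees, less where a joint would pass 70% of its speed; a pose out of reach is approached as far as the arm can. A call is refused whole if a number of a shift passes 0.0625 or a number of a turn 10.7, either way. A call with a gripper value outside its range is refused whole. "claw" is the closure, from -1 (fully open) to 1 (shut), set as the call begins (left out, the last holds). The fingers move at their own pace and stop on an object; "force" is the grip in N (left out, the last holds). Time passes only in rows, so rows that do not move let the fingers close. It gives the time, the measured TCP pose, the force, the opening and the grip force at its end, in the units of the state.
- arm.read_state(): the state, without advancing time (a new reading comes with each control period).
- arm.grab_frame(name): name is "side" or "top"; returns (picture, depth): 480x640x3 uint8, blue, green, red; 480x640 float32, m along the optical axis (not along the pixel's ray), 0 where there is no reading.
- arm.camera_model(name): a dict with "camera_matrix" (3x3 intrinsics, pixels), "camera_from_world" (4x4, takes a point from world to camera coordinates). Camera axes: x right, y down, z forward; pixel columns grow to the right and rows downward; lengths in m; the calibration is good to about 2 mm. A picture is of the moment at which its call begins. camera_model takes no time and is no camera call.
- arm.job_done(): hands the job in; it is judged then, once.
The state is a dict: "time": time; "qpos": joint angles; "joint_vel": joint speeds; "tau": joint torques, N m; "tcp_pos": TCP position; "orientation": TCP orientation; "force": force on the tool from outside, world axes, zero at the start; "torque": the same for the moment, N m; "finger_gap": finger opening in m; "grip_force": force on a finger pad.
Only numpy, scipy, OpenCV 4.12 (cv2) and the standard library are available. Lean on these libraries where they do the work, as an engineer would, in place of code of your own. Each camera call takes 0.05 s, during which the arm holds its last target. There are 200 camera calls.

## Working session

There is one attempt and no reset: what is moved stays moved. The work goes in short steps, Python scripts to look and compute and a tool call to move; the robot and the scene stay as the last step left them, time stands still between calls to the robot, and variables do not carry over. Pictures are saved under pics/ and viewed, at most 10 in all, crops included, and the job is handed in when it is done.

Besides the shell and the picture viewer there is one more tool, called after "Emit:" as name(argument=value, ...) on one line, values as JSON. play_rows: Moves the arm, as the interface text tells. Its arguments: {"type":"object","properties":{"rows":{"type":"array"},"claw":{"type":"number"},"force":{"type":"number"}},"required":["rows"]}

```bash
mkdir -p pics; cat > h.py <<'E'
import numpy as np, cv2
from station import arm
def cloud(name):
    im,d=arm.grab_frame(name); m=arm.camera_model(name)
    K=np.array(m["camera_matrix"]);T=np.linalg.inv(np.array(m["camera_from_world"]))
    v,u=np.mgrid[:480,:640]
    P=np.stack([(u-K[0,2])/K[0,0]*d,(v-K[1,2])/K[1,1]*d,d],-1)@T[:3,:3].T+T[:3,3]
    P[d==0]=np.nan
    return im,P
E
python3 - <<'E'
from h import *
for n in("top","side"):
    im,P=cloud(n);cv2.imwrite(f"pics/{n}0.png",im);np.savez(f"{n}0.npz",im=im,P=P)
    T=np.linalg.inv(np.array(arm.camera_model(n)["camera_from_world"]));print(T.round(3),arm.camera_model(n)["camera_matrix"])
print(arm.read_state())
E
```

```text
[[ 0.017 -0.999  0.046  0.482]
 [-1.    -0.017 -0.007 -0.027]
 [ 0.008 -0.046 -0.999  1.145]
 [ 0.     0.     0.     1.   ]] [[469.47536427   0.         315.68794618]
 [  0.         469.47536427 237.81953541]
 [  0.           0.           1.        ]]
[[ 0.767 -0.351  0.537  0.066]
 [-0.641 -0.388  0.662 -0.583]
 [-0.024 -0.852 -0.522  0.547]
 [ 0.     0.     0.     1.   ]] [[451.77345451   0.         319.15906293]
 [  0.         451.77345451 241.56720048]
 [  0.           0.           1.        ]]
{'time': 0.1, 'qpos': array([-1.35746921,  0.42668035,  0.07385631,  1.6065523 , -0.03408808,
        1.11080244, -0.06709934]), 'joint_vel': array([-1.05998363e-03, -1.41870586e-05, -6.33640816e-04, -1.48157782e-03,
       -1.21289908e-03, -1.35246902e-03,  2.81680005e-04]), 'tau': array([ 9.40516853e-03, -9.51515150e+01,  3.77243444e+00, -4.64389873e+01,
        1.98698149e-02,  6.43976731e-03, -8.60105160e-05]), 'tcp_pos': array([0.23947362, 0.63071487, 0.24966935]), 'orientation': array([-5.91472017e-05,  1.80434327e-01,  9.83586856e-01, -5.88602376e-04]), 'force': array([ 0.37515133,  0.05358189, -0.34156673]), 'torque': array([-0.00503432, -0.05941737, -0.04685493]), 'grip_force': 0.0, 'finger_gap': 0.085520414903083}
```

View pics/top0.png

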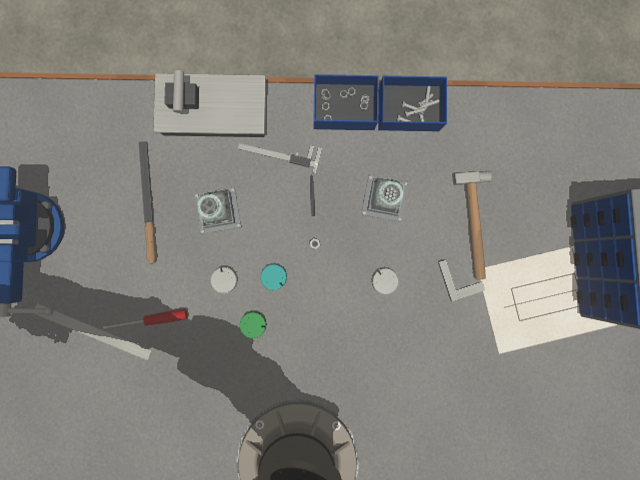

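View pics/side0.png

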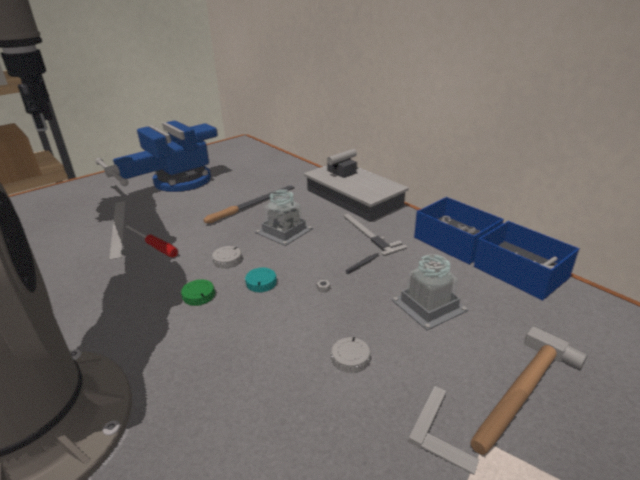

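The top view shows jars at about (210,207) and (390,193), grey lids at (223,279) and (385,280), and the nut at (314,243). The green (253,324) and turquoise (273,277) lids are the look-alikes. In the side view, the jars are at (284,205) and (432,280). I'll zoom in and measure.

```bash
cat > z.py <<'E'
import numpy as np,cv2
d=np.load("top0.npz");im=d["im"];s=np.load("side0.npz")["im"]
c=lambda im,u,v,r=26:cv2.resize(im[v-r:v+r,u-r:u+r],(260,260),interpolation=cv2.INTER_CUBIC)
a=np.hstack([c(im,217,211),c(im,386,196),c(im,314,243,13)]);b=np.hstack([c(im,223,279,20),c(im,385,280,20),c(s,430,280,40)])
cv2.imwrite("pics/z.png",np.vstack([a,b]))
E
python3 z.py
python3 - <<'E'
import numpy as np
d=np.load("top0.npz");im=d["im"].astype(int);P=d["P"]
def rep(n,u,v,r,lo,hi):
    p=P[v-r:v+r,u-r:u+r].reshape(-1,3);q=p[(p[:,2]>lo)&(p[:,2]<hi)]
    print(n,len(q),np.median(q,0).round(4),((q.max(0)+q.min(0))/2).round(4),(q.max(0)-q.min(0)).round(4))
rep("bench",340,300,8,-.1,.1)
rep("lidL",223,279,20,.010,.03);rep("lidR",385,280,20,.010,.03);rep("nut",314,243,9,.007,.03)
for n,u,v in(("jL",217,211),("jR",386,196)):
    rep(n+" rim",u,v,26,.09,.115);rep(n+" shoulder",u,v,28,.062,.086);rep(n+" flange",u,v,30,.003,.012)
    rep(n+" socket",u,v,30,.02,.03)
    p=P[v-28:v+28,u-28:u+28,2].ravel();print(np.histogram(p[np.isfinite(p)],np.arange(-.01,.12,.01)))
E
```

```text
bench 256 [ 3.854e-01 -9.590e-02  3.000e-04] [ 3.855e-01 -9.600e-02  2.000e-04] [0.0368 0.0372 0.0114]
lidL 540 [0.4309 0.1836 0.0185] [0.4301 0.1841 0.0175] [0.0599 0.0625 0.0144]
lidR 537 [ 0.4348 -0.203   0.0189] [ 0.4339 -0.2025  0.0184] [0.0602 0.0603 0.0163]
nut 86 [ 0.5212 -0.032   0.0139] [ 0.5215 -0.0353  0.012 ] [0.0247 0.0313 0.0098]
jL rim 220 [0.5982 0.2022 0.0966] [0.5987 0.2057 0.0967] [0.0522 0.0531 0.0134]
jL shoulder 561 [0.5973 0.2033 0.0722] [0.5984 0.2053 0.074 ] [0.0708 0.0734 0.0234]
jL flange 525 [0.5843 0.187  0.0043] [0.597  0.2069 0.0074] [0.1465 0.1462 0.0089]
jL socket 127 [0.5748 0.176  0.025 ] [0.5995 0.1997 0.0248] [0.0854 0.0745 0.0096]
(array([ 705, 1309,   67,  127,   25,   35,   30,  137,  412,   59,  185,
         35]), array([-0.01,  0.  ,  0.01,  0.02,  0.03,  0.04,  0.05,  0.06,  0.07,
        0.08,  0.09,  0.1 ,  0.11]))
jR rim 274 [ 0.6344 -0.2007  0.0954] [ 0.6354 -0.2017  0.0972] [0.0525 0.0522 0.0144]
jR shoulder 477 [ 0.6315 -0.1952  0.0732] [ 0.6349 -0.2017  0.074 ] [0.0713 0.0717 0.0238]
jR flange 701 [ 0.6334 -0.1955  0.0043] [ 0.6408 -0.2046  0.0074] [0.1464 0.1458 0.0089]
jR socket 120 [ 0.6074 -0.1731  0.0251] [ 0.6354 -0.197   0.0249] [0.0841 0.0744 0.0092]
(array([ 595, 1460,   53,  120,   29,   25,   24,  100,  355,   87,  228,
         46]), array([-0.01,  0.  ,  0.01,  0.02,  0.03,  0.04,  0.05,  0.06,  0.07,
        0.08,  0.09,  0.1 ,  0.11]))
```

View pics/z.png

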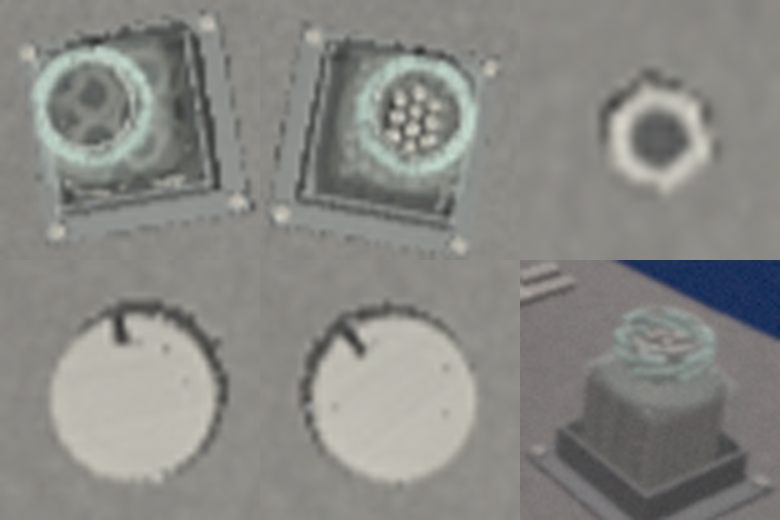

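The zoom shows nuts in the left jar and pins in the right jar. The ridges sit at about 13° on the left lid and 36° on the right lid. One refining measurement, including the ridge sides and the nut's angle.

```bash
cat > m.py <<'E'
import numpy as np,cv2
from station import arm
d=np.load("top0.npz");im=d["im"];P=d["P"]
m=arm.camera_model("top");K=np.array(m["camera_matrix"]);T=np.linalg.inv(np.array(m["camera_from_world"]))
def ray(u,v,z):
    r=T[:3,:3]@np.array([(u-K[0,2])/K[0,0],(v-K[1,2])/K[1,1],1]);return (T[:3,3]+r*(z-T[2,3])/r[2])[:2]
g=cv2.cvtColor(im,cv2.COLOR_BGR2GRAY)
# lids: height mask circle + dark ridge
for n,u,v in(("L",223,279),("R",385,280)):
    w=P[v-20:v+20,u-20:u+20,2]>.011;c=max(cv2.findContours(w.astype(np.uint8),0,1)[0],key=cv2.contourArea)
    bright=(g[v-20:v+20,u-20:u+20]>150).astype(np.uint8);c=cv2.convexHull(max(cv2.findContours(bright,0,1)[0],key=cv2.contourArea))
    (a,b),r=cv2.minEnclosingCircle(c);M=cv2.moments(c);a2,b2=M["m10"]/M["m00"],M["m01"]/M["m00"]
    yy,xx=np.mgrid[:40,:40];k=(np.hypot(xx-a,yy-b)<11.5)&(g[v-20:v+20,u-20:u+20]<110)
    cen=ray(u-20+a2,v-20+b2,.0185);rid=ray(u-20+xx[k].mean(),v-20+yy[k].mean(),.0185)
    print(n,ray(u-20+a,v-20+b,.0185).round(4),cen.round(4),r*T[2,3]/K[0,0],k.sum(),np.degrees(np.arctan2(*(rid-cen)[::-1])).round(1),np.hypot(*(rid-cen)).round(4))
# nut
p=cv2.resize(g[228:258,299:329],None,fx=8,fy=8,interpolation=cv2.INTER_CUBIC)
c=max(cv2.findContours((p>145).astype(np.uint8),0,1)[0],key=cv2.contourArea);c=cv2.convexHull(c)[:,0]
q=np.array([ray(299+(a+.5)/8-.5,228+(b+.5)/8-.5,.013) for a,b in c]);
best=min(((max(q@[np.cos(t),np.sin(t)])-min(q@[np.cos(t),np.sin(t)])),t) for t in np.radians(np.arange(0,180,3)))
W=[((q@[np.cos(t),np.sin(t)]).max()-(q@[np.cos(t),np.sin(t)]).min())*1e3 for t in np.radians(np.arange(0,180,10))]
M=cv2.moments(q.astype(np.float32).reshape(-1,1,2));print("nut",M["m10"]/M["m00"],M["m01"]/M["m00"],"widths/10deg",np.round(W,1))
# jar squares
for n,u,v in(("L",217,211),("R",386,196)):
    w=P[v-34:v+34,u-34:u+34];k=(w[...,2]>.0025)&(w[...,2]<.1)
    q=w[k][:,:2];z=w[k][:,2]
    f=q[(z<.009)]; k2=cv2.minAreaRect(cv2.convexHull(f.astype(np.float32)));print("flange",n,k2)
    s=w[(w[...,2]>.09)&(w[...,2]<.115)][:,:2].astype(np.float32);print("rim",cv2.minEnclosingCircle(s))
a=cv2.resize(im[170:250,180:260],(400,400),interpolation=cv2.INTER_CUBIC);b=cv2.resize(np.load("side0.npz")["im"][240:330,385:475],(400,400),interpolation=cv2.INTER_CUBIC)
cv2.imwrite("pics/z2.png",np.hstack([cv2.convertScaleAbs(cv2.resize(im[165:225,355:415],(400,400),interpolation=cv2.INTER_CUBIC),alpha=1.6),cv2.convertScaleAbs(b,alpha=1.6)]))
E
python3 m.py
```

```text
L [0.4279 0.1838] [0.4286 0.1842] 0.032004342200902675 4 9.8 0.0233
R [ 0.4322 -0.2044] [ 0.4322 -0.2041] 0.031203702007267162 3 35.1 0.024
nut 0.5199213764960361 -0.03310343971157057 widths/10deg [26.8 27.4 27.2 26.3 25.3 25.1 25.8 25.8 25.3 25.  25.8 26.  26.  26.1
 25.6 25.6 25.5 25.8]
flange L ((0.5970127582550049, 0.2071147859096527), (0.16406238079071045, 0.16416595876216888), 1.0270929336547852)
rim ((0.5986484289169312, 0.2061080038547516), 0.02723636105656624)
flange R ((0.6411808133125305, -0.2048647105693817), (0.16520535945892334, 0.16460482776165009), 0.9375729560852051)
rim ((0.6355572938919067, -0.20198562741279602), 0.026943281292915344)
```

View pics/z2.png

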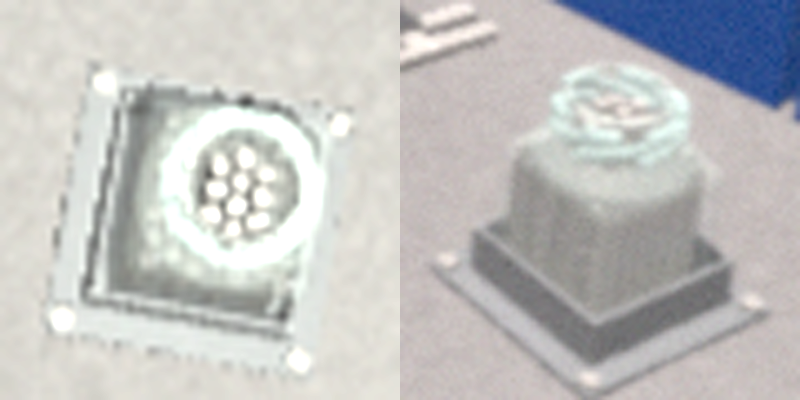

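The magnified view shows the pin jar's dark ridge mark at (245,100), on the +x side. Its yaw is therefore about -10°. The nut jar's yaw is about 9.5° mod 90. Next I go to the nut.

```bash
cat > plan.py <<'E'
import numpy as np,sys
from scipy.spatial.transform import Rotation as R
from station import arm
def st():
    s=arm.read_state();o=s["orientation"];M=R.from_quat([o[1],o[2],o[3],o[0]]).as_matrix()
    return s,np.array(s["tcp_pos"]),np.degrees(np.arctan2(M[1,0],M[0,0])),M
def plan(p,yaw,n,p0=None,y0=None):
    s,a,y,M=st();p0=a if p0 is None else np.array(p0);y0=y if y0 is None else y0
    dy=(y0-yaw+180)%360-180; d=(np.array(p)-p0)/n   # +az = clockwise
    rows=[]
    pos=p0.copy();ya=y0
    for i in range(n):
        t=np.radians(ya);e=p0+d*(i+1)-pos
        x=np.array([np.cos(t),np.sin(t)]);yy=np.array([np.sin(t),-np.cos(t)])
        r=[round(float(e[:2]@x),4),round(float(e[:2]@yy),4),round(float(-e[2]),4),0,0,round(dy/n,1)]
        rows.append(r);pos=pos+np.r_[x*r[0]+yy*r[1],-r[2]];ya-=r[5]
    for i in range(0,n,5):print(rows[i:i+5])
    print("end",pos.round(4),round(ya,1))
    return pos,ya
E
python3 - <<'E'
from plan import *
s,a,y,M=st();print(y)
p,y=plan([.5205,-.033,.1],73,14)
E
```

```text
159.20988132062715
[[-0.0356, -0.0372, 0.0107, 0, 0, np.float64(6.2)], [-0.0394, -0.0331, 0.0107, 0, 0, np.float64(6.2)], [-0.0428, -0.0287, 0.0107, 0, 0, np.float64(6.2)], [-0.0456, -0.0239, 0.0107, 0, 0, np.float64(6.2)], [-0.0479, -0.0189, 0.0107, 0, 0, np.float64(6.2)]]
[[-0.0496, -0.0135, 0.0106, 0, 0, np.float64(6.2)], [-0.0509, -0.0081, 0.0107, 0, 0, np.float64(6.2)], [-0.0514, -0.0026, 0.0107, 0, 0, np.float64(6.2)], [-0.0514, 0.003, 0.0107, 0, 0, np.float64(6.2)], [-0.0508, 0.0085, 0.0107, 0, 0, np.float64(6.2)]]
[[-0.0495, 0.014, 0.0107, 0, 0, np.float64(6.2)], [-0.0478, 0.0192, 0.0107, 0, 0, np.float64(6.2)], [-0.0454, 0.0243, 0.0107, 0, 0, np.float64(6.2)], [-0.0425, 0.029, 0.0107, 0, 0, np.float64(6.2)]]
end [ 0.5205 -0.033   0.1   ] 72.4
```

Emit:
play_rows(rows=[[-0.036,-0.037,0.011,0,0,6.2],[-0.039,-0.033,0.011,0,0,6.2],[-0.043,-0.029,0.011,0,0,6.2],[-0.046,-0.024,0.011,0,0,6.2],[-0.048,-0.019,0.011,0,0,6.2]], claw=0.05, force=40)

```text
time: 0.72
tcp_pos: [0.3407, 0.3917, 0.1949]
orientation: [-0.0, 0.438, 0.899, -0.0]
force: [0.5, 0.0, 0.5]
finger_gap: 0.0404
grip_force: 0.0
```

Emit:
play_rows(rows=[[-0.05,-0.0135,0.011,0,0,6.2],[-0.051,-0.008,0.011,0,0,6.2],[-0.0515,-0.0025,0.011,0,0,6.2],[-0.0515,0.003,0.011,0,0,6.2],[-0.051,0.0085,0.011,0,0,6.2]])

```text
time: 1.35
tcp_pos: [0.4416, 0.1542, 0.14]
orientation: [0.0, 0.662, 0.749, 0.0]
force: [0.4, 1.7, -0.5]
finger_gap: 0.0406
grip_force: 0.0
```

Emit:
play_rows(rows=[[-0.0495,0.014,0.011,0,0,6.2],[-0.048,0.019,0.011,0,0,6.2],[-0.0455,0.024,0.011,0,0,6.2],[-0.0425,0.029,0.01,0,0,6.2],[0,0,0,0,0,0]])

```text
time: 1.98
tcp_pos: [0.5213, -0.0382, 0.0966]
orientation: [0.001, 0.809, 0.588, -0.001]
force: [-0.6, 0.5, -0.4]
finger_gap: 0.0406
grip_force: 0.0
```

```bash
sed -i 's/round(dy\/n,1)/round(float(dy\/n),1)/' plan.py; python3 - <<'E'
from plan import *; from h import *
im,P=cloud("side")
s,a,y,M=st();print(s["time"],a.round(4),y,s["qpos"].round(3),s["finger_gap"],s["force"])
k=(np.hypot(P[...,0]-a[0],P[...,1]-a[1])<.07)&(P[...,2]>.03)&(P[...,2]<.2)
print(np.sort(P[k][:,2])[:40:4])
v,u=np.nonzero(k);print(u.min(),u.max(),v.min(),v.max())
cv2.imwrite("pics/s1.png",cv2.resize(im[max(0,v.max()-120):v.max()+60,u.min()-40:u.max()+60],None,fx=3,fy=3)[:600,:800])
plan([.5205,-.033,.035],73,4)
E
```

```text
2.025 [ 0.5209 -0.036   0.0968] 72.2269987463746 [-0.503  0.432  0.553  2.101 -0.347  0.699 -0.031] 0.04048624364581455 [-0.54097115  1.11451026 -0.34695984]
[0.07916564 0.08118061 0.08161921 0.08265972 0.08393951 0.08488071
 0.08523534 0.08570752 0.0863553  0.08682761]
286 360 197 261
[[0.0007, -0.0003, 0.0154, 0, 0, -0.2], [0.0007, -0.0003, 0.0155, 0, 0, -0.2], [0.0007, -0.0004, 0.0154, 0, 0, -0.2], [0.0007, -0.0003, 0.0155, 0, 0, -0.2]]
end [ 0.5205 -0.033   0.035 ] 73.0
```

View pics/s1.png

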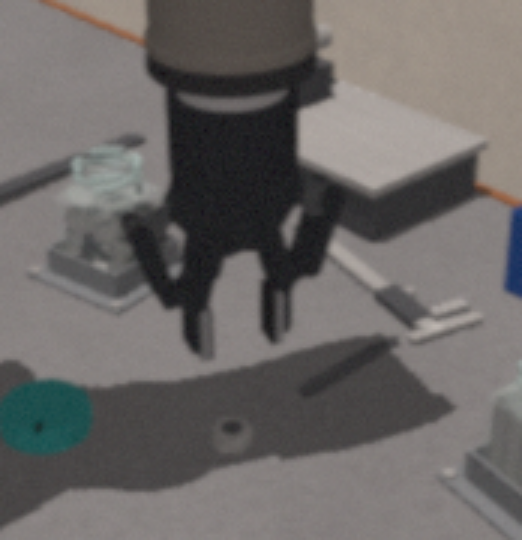

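The picture shows the open fingers centred above the nut. The tips are about 17 mm below the TCP at a 40 mm gap. Descending now.

Emit:
play_rows(rows=[[0,0,0.025,0,0,0],[0,0,0.025,0,0,0],[0,0,0.018,0,0,0],[0,0,0.006,0,0,0],[0,0,0,0,0,0]])

```text
time: 2.65
tcp_pos: [0.521, -0.034, 0.0234]
orientation: [-0.0, 0.807, 0.591, -0.0]
force: [-0.2, 0.3, 0.3]
finger_gap: 0.0407
grip_force: 0.0
```

Emit:
play_rows(rows=[[0,0,0,0,0,0],[0,0,0,0,0,0],[0,0,0,0,0,0]], claw=1)

```text
time: 3.02
tcp_pos: [0.5214, -0.0341, 0.0241]
orientation: [0.0, 0.807, 0.591, 0.001]
force: [-1.8, -0.2, 7.3]
finger_gap: 0.0223
grip_force: 39.2
```

```bash
python3 - <<'E'
from plan import *
s,a,y,M=st();print(s["time"],a.round(4),y,s["finger_gap"],s["force"],s["grip_force"])
E
```

```text
3.025 [ 0.5214 -0.0341  0.0241] 72.40938152962435 0.022322094395715662 [-1.84251424 -0.21337722  7.31956691] 39.20678295660764
```

```bash
python3 - <<'E'
from plan import *
p,y=plan([.5214,-.0341,.15],72.4,3)
p,y=plan([.5986,.2060,.15],72.4,6,p,y)
E
```

```text
[[0.0, -0.0, -0.042, 0, 0, 0.0], [0.0, -0.0, -0.0419, 0, 0, 0.0], [0.0, -0.0, -0.042, 0, 0, 0.0]]
end [ 0.5214 -0.0341  0.15  ] 72.4
[[0.042, 0.0002, 0.0, 0, 0, 0.0], [0.0421, 0.0001, 0.0, 0, 0, 0.0], [0.042, 0.0002, 0.0, 0, 0, 0.0], [0.0421, 0.0002, 0.0, 0, 0, 0.0], [0.042, 0.0001, 0.0, 0, 0, 0.0]]
[[0.042, 0.0002, 0.0, 0, 0, 0.0]]
end [0.5986 0.206  0.15  ] 72.4
```

Emit:
play_rows(rows=[[0,0,-0.042,0,0,0],[0,0,-0.042,0,0,0],[0,0,-0.042,0,0,0],[0.042,0,0,0,0,0],[0.042,0,0,0,0,0]])

```text
time: 3.65
tcp_pos: [0.5471, 0.047, 0.1507]
orientation: [0.0, 0.807, 0.59, 0.001]
force: [1.2, 0.1, -1.7]
finger_gap: 0.0226
grip_force: 39.7
```

Emit:
play_rows(rows=[[0.042,0,0,0,0,0],[0.042,0,0,0,0,0],[0.042,0,0,0,0,0],[0.042,0.001,0,0,0,0],[0,0,0,0,0,0]])

```text
time: 4.28
tcp_pos: [0.5983, 0.2096, 0.1494]
orientation: [-0.0, 0.806, 0.593, 0.0]
force: [-0.2, -0.9, -0.3]
finger_gap: 0.0222
grip_force: 39.7
```

Emit:
play_rows(rows=[[0,0,0.012,0,0,0],[0,0,0.012,0,0,0],[0,0,0,0,0,0],[0,0,0,0,0,0]])

```text
time: 4.78
tcp_pos: [0.5982, 0.2052, 0.1253]
orientation: [0.0, 0.807, 0.59, -0.0]
force: [0.1, 0.5, -0.5]
finger_gap: 0.0223
grip_force: 39.7
```

```bash
python3 - <<'E'
from plan import *
s,a,y,M=st();print(s["time"],a.round(4),y,s["finger_gap"],s["force"],s["grip_force"])
E
```

```text
4.775 [0.5982 0.2052 0.1253] 72.36911118772204 0.022282409483332457 [ 0.09932738  0.45087396 -0.50230947] 39.7492662537843
```

Emit:
play_rows(rows=[[0,0,0.003,0,0,0],[0,0,0,0,0,0]])

```text
time: 5.03
tcp_pos: [0.5981, 0.2057, 0.1223]
orientation: [-0.0, 0.807, 0.591, -0.0]
force: [-0.8, -0.5, 0.2]
finger_gap: 0.0222
grip_force: 39.7
```

Emit:
play_rows(rows=[[0,0,0,0,0,0],[0,0,0,0,0,0],[0,0,-0.02,0,0,0],[0,0,-0.02,0,0,0],[0,0,0,0,0,0]], claw=-0.1)

```text
time: 5.65
tcp_pos: [0.5993, 0.2061, 0.1651]
orientation: [0.0, 0.807, 0.591, 0.002]
force: [-0.5, -0.2, -0.4]
finger_gap: 0.0471
grip_force: 0.0
```

```bash
python3 - <<'E'
from plan import *
s,a,y,M=st();print(s["time"],a.round(4),y,s["finger_gap"],s["force"],s["qpos"].round(2))
p,y=plan([.4295,.184,.10],145,8)
E
```

```text
5.65 [0.5993 0.2061 0.1651] 72.40780994204894 0.047092708961175705 [-0.46926519 -0.20126016 -0.43854345] [-0.85  0.5   0.56  1.81 -0.32  0.93 -0.46]
[[-0.009, -0.0194, 0.0081, 0, 0, -9.1], [-0.0059, -0.0206, 0.0082, 0, 0, -9.1], [-0.0025, -0.0212, 0.0081, 0, 0, -9.1], [0.0008, -0.0214, 0.0081, 0, 0, -9.1], [0.0042, -0.021, 0.0082, 0, 0, -9.1]]
[[0.0075, -0.02, 0.0081, 0, 0, -9.1], [0.0106, -0.0186, 0.0081, 0, 0, -9.1], [0.0134, -0.0167, 0.0082, 0, 0, -9.1]]
end [0.4295 0.184  0.1   ] 145.2
```

Emit:
play_rows(rows=[[-0.009,-0.0195,0.004,0,0,-9.1],[-0.006,-0.0205,0.008,0,0,-9.1],[-0.0025,-0.021,0.008,0,0,-9.1],[0.001,-0.0215,0.01,0,0,-9.1],[0.004,-0.021,0.01,0,0,-9.1]], claw=-1)

```text
time: 6.28
tcp_pos: [0.4915, 0.1918, 0.1224]
orientation: [0.0, 0.513, 0.858, 0.0]
force: [-0.4, 0.2, -0.0]
finger_gap: 0.0853
grip_force: 0.0
```

Emit:
play_rows(rows=[[0.0075,-0.02,0.01,0,0,-9.1],[0.0105,-0.0185,0.01,0,0,-9.1],[0.0135,-0.0165,0.01,0,0,-9.1],[0,0,0.02,0,0,0],[0,0,0,0,0,0]])

```text
time: 6.9
tcp_pos: [0.4282, 0.1834, 0.0718]
orientation: [-0.001, 0.299, 0.954, -0.001]
force: [0.0, -0.2, -0.8]
finger_gap: 0.0854
grip_force: 0.0
```

```bash
python3 - <<'E'
from plan import *; from h import *
im,P=cloud("top");np.savez("t1.npz",im=im,P=P)
s,a,y,M=st();print(s["time"],a.round(4),y,s["finger_gap"],s["force"],s["qpos"].round(2))
plan([.4295,.184,.024],145,4)
cv2.imwrite("pics/t1.png",np.hstack([cv2.resize(im[180:240,180:240],(400,400)),cv2.resize(im[215:315,175:275],(400,400))]))
E
```

```text
6.95 [0.4287 0.1836 0.0725] 145.17765032946824 0.08570641794164964 [-1.03867968  0.07851463  0.45987088] [-0.73  0.36  0.22  2.22 -0.14  0.58  0.56]
[[-0.0001, 0.0002, 0.0121, 0, 0, 0.0], [-0.0001, 0.0002, 0.0121, 0, 0, 0.0], [-0.0001, 0.0002, 0.0121, 0, 0, 0.0], [-0.0001, 0.0002, 0.0122, 0, 0, 0.0]]
end [0.4295 0.184  0.024 ] 145.2
```

View pics/t1.png

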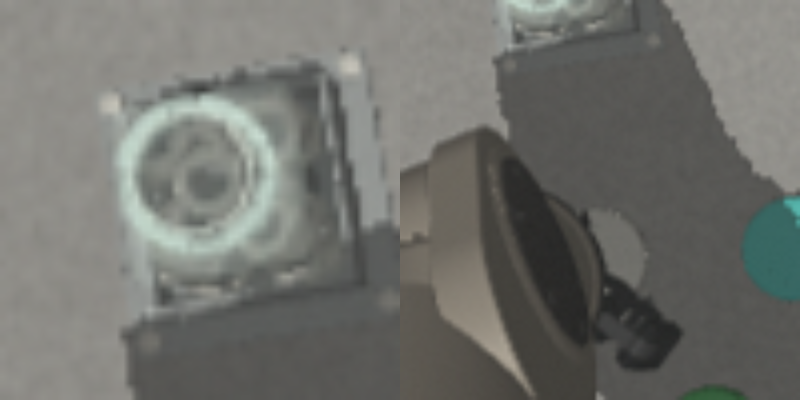

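The left crop shows the nut lying in the jar at about (205,180). The right crop shows the gripper over the left lid. Grasping that lid.

Emit:
play_rows(rows=[[0,0,0.02,0,0,0],[0,0,0.02,0,0,0],[0,0,0.01,0,0,0],[0,0,0.004,0,0,0],[0,0,0,0,0,0]])

```text
time: 7.58
tcp_pos: [0.429, 0.1838, 0.0186]
orientation: [0.0, 0.299, 0.954, 0.0]
force: [0.3, -0.1, 0.7]
finger_gap: 0.0858
grip_force: 0.0
```

Emit:
play_rows(rows=[[0,0,0,0,0,0],[0,0,0,0,0,0],[0,0,0,0,0,0]], claw=1, force=50)

```text
time: 7.95
tcp_pos: [0.429, 0.1839, 0.0192]
orientation: [0.0, 0.299, 0.954, 0.0]
force: [-3.5, -1.6, 17.4]
finger_gap: 0.0602
grip_force: 49.9
```

```bash
python3 - <<'E'
from plan import *
s,a,y,M=st();print(s["time"],a.round(4),y,s["finger_gap"],s["force"],s["grip_force"])
p,y=plan([a[0],a[1],.15],y,3)
p,y=plan([.5986,.2060,.15],y-1,4,p,y)
E
```

```text
7.95 [0.429  0.1839 0.0192] 145.2016045738942 0.06024791049324534 [-3.4849321  -1.62256577 17.36599693] 49.867499973624945
[[0.0, 0.0, -0.0436, 0, 0, 0.0], [0.0, 0.0, -0.0436, 0, 0, 0.0], [0.0, 0.0, -0.0436, 0, 0, 0.0]]
end [0.429  0.1839 0.15  ] 145.2
[[-0.0317, 0.0287, -0.0, 0, 0, 0.2], [-0.0315, 0.0289, -0.0, 0, 0, 0.2], [-0.0315, 0.0289, -0.0, 0, 0, 0.2], [-0.0313, 0.0291, -0.0, 0, 0, 0.2]]
end [0.5986 0.206  0.15  ] 144.4
```

Emit:
play_rows(rows=[[0,0,-0.044,0,0,0],[0,0,-0.044,0,0,0],[0,0,-0.043,0,0,0],[-0.0315,0.029,0,0,0,0],[-0.0315,0.029,0,0,0,0]])

```text
time: 8.57
tcp_pos: [0.5148, 0.1961, 0.1508]
orientation: [0.001, 0.299, 0.954, 0.001]
force: [0.6, 1.0, -2.5]
finger_gap: 0.0603
grip_force: 56.8
```

Emit:
play_rows(rows=[[-0.0315,0.029,0,0,0,0],[-0.0315,0.029,0,0,0,0],[0,0,0.01,0,0,0],[0,0,0.01,0,0,0],[0,0,0,0,0,0]])

```text
time: 9.2
tcp_pos: [0.597, 0.2069, 0.1284]
orientation: [-0.001, 0.299, 0.954, -0.001]
force: [0.3, -0.9, -0.6]
finger_gap: 0.0601
grip_force: 56.7
```

```bash
python3 - <<'E'
from plan import *; from h import *
im,P=cloud("top")
s,a,y,M=st();print(s["time"],a.round(4),y,s["finger_gap"],s["force"],s["grip_force"])
plan([.5986,.2060,.12],y,2)
E
```

```text
9.25 [0.5974 0.2071 0.1291] 145.2297735625276 0.060264326074683496 [ 0.10955966 -0.35474838 -1.03478791] 56.72921132761985
[[-0.0008, -0.0001, 0.0046, 0, 0, 0.0], [-0.0008, -0.0001, 0.0045, 0, 0, 0.0]]
end [0.5986 0.206  0.12  ] 145.2
```

Emit:
play_rows(rows=[[-0.0012,0,0.006,0,0,0],[0,0,0.004,0,0,0],[0,0,0.003,0,0,0],[0,0,0.002,0,0,0],[0,0,0,0,0,0]])

```text
time: 9.88
tcp_pos: [0.5993, 0.2064, 0.1142]
orientation: [-0.0, 0.299, 0.954, -0.0]
force: [-0.5, 0.0, -1.0]
finger_gap: 0.0601
grip_force: 56.7
```

Emit:
play_rows(rows=[[0,0,0.002,0,0,0],[0,0,0,0,0,0]])

```text
time: 10.12
tcp_pos: [0.5993, 0.2065, 0.1122]
orientation: [-0.0, 0.299, 0.954, -0.0]
force: [-1.2, -0.3, -1.3]
finger_gap: 0.06
grip_force: 56.7
```

Emit:
play_rows(rows=[[0,0,0.002,0,0,0],[0,0,0,0,0,0]])

```text
time: 10.38
tcp_pos: [0.5993, 0.2064, 0.1101]
orientation: [-0.0, 0.299, 0.954, -0.0]
force: [-0.8, -0.4, -2.3]
finger_gap: 0.0602
grip_force: 56.7
```

Emit:
play_rows(rows=[[0,0,0.002,0,0,0],[0,0,0,0,0,0]])

```text
time: 10.62
tcp_pos: [0.5994, 0.2065, 0.1085]
orientation: [0.0, 0.299, 0.954, 0.0]
force: [-1.3, -0.9, 4.1]
finger_gap: 0.0603
grip_force: 57.2
```

Emit:
play_rows(rows=[[0,0,0.001,0,0,0],[0,0,0,0,0,0]])

```text
time: 10.88
tcp_pos: [0.5995, 0.2065, 0.1081]
orientation: [0.0, 0.299, 0.954, 0.0]
force: [-5.7, -0.9, 14.2]
finger_gap: 0.0599
grip_force: 58.3
```

It dropped into the thread mouths: the TCP came to rest at 0.108, as predicted for the right lid. Screwing 60° clockwise while following the pitch.

Emit:
play_rows(rows=[[0,0,0.0008,0,0,10],[0,0,0.0008,0,0,10],[0,0,0.0008,0,0,10]])

```text
time: 11.25
tcp_pos: [0.5998, 0.2046, 0.1057]
orientation: [0.001, 0.539, 0.843, -0.0]
force: [-3.0, -2.9, 6.8]
finger_gap: 0.0605
grip_force: 57.6
```

Emit:
play_rows(rows=[[0,0,0.0008,0,0,10],[0,0,0.0008,0,0,10],[0,0,0.0007,0,0,8],[0,0,0,0,0,0]])

```text
time: 11.75
tcp_pos: [0.6003, 0.2059, 0.1041]
orientation: [0.001, 0.725, 0.689, 0.001]
force: [-5.3, -4.1, 21.5]
finger_gap: 0.0603
grip_force: 59.2
```

```bash
python3 - <<'E'
from plan import *
s,a,y,M=st();print(s["time"],a.round(4),y,s["finger_gap"],s["force"],s["torque"],s["grip_force"],s["qpos"].round(2))
E
```

```text
11.75 [0.6003 0.2059 0.1041] 87.02862565286108 0.0602891262893561 [-5.28206814 -4.10063322 21.48186091] [-0.97885063  1.27593438 -0.32691507] 59.20197499450296 [-0.82  0.57  0.52  1.84 -0.38  0.82 -0.16]
```

Emit:
play_rows(rows=[[0,0,0.0003,0,0,5],[0,0,0,0,0,5],[0,0,0,0,0,0]])

```text
time: 12.12
tcp_pos: [0.6005, 0.2057, 0.104]
orientation: [0.001, 0.782, 0.623, 0.001]
force: [-6.7, -6.0, 25.1]
finger_gap: 0.06
grip_force: 59.5
```

```bash
python3 - <<'E'
from plan import *
s,a,y,M=st();print(s["time"],a.round(4),y,s["force"],s["torque"],s["grip_force"])
E
```

```text
12.125 [0.6005 0.2057 0.104 ] 77.07607102191626 [-6.6633911  -6.00079481 25.12719714] [-1.25167337  1.4207301  -0.14574828] 59.542615986429155
```

Emit:
play_rows(rows=[[0,0,0,0,0,4],[0,0,0,0,0,0]])

```text
time: 12.38
tcp_pos: [0.6004, 0.2057, 0.104]
orientation: [0.0, 0.803, 0.596, 0.001]
force: [-6.0, -5.5, 25.5]
finger_gap: 0.0601
grip_force: 59.5
```

```bash
python3 - <<'E'
from plan import *
s,a,y,M=st();print(s["time"],a.round(4),y,s["force"],s["torque"],s["grip_force"])
E
```

```text
12.375 [0.6004 0.2057 0.104 ] 73.10468253095154 [-6.04058525 -5.51446895 25.50430312] [-1.24999024  1.4655237   0.01042019] 59.521239157766104
```

Emit:
play_rows(rows=[[0,0,-0.0015,0,0,0],[0,0,0,0,0,0]])

```text
time: 12.62
tcp_pos: [0.5999, 0.206, 0.1042]
orientation: [0.0, 0.803, 0.596, 0.0]
force: [-0.8, -4.0, 9.3]
finger_gap: 0.0599
grip_force: 57.8
```

Emit:
play_rows(rows=[[0,0,0,0,0,0],[0,0,0,0,0,0],[0,0,-0.05,0,0,0],[0,0,-0.05,0,0,0],[0,-0.06,0,0,0,0]], claw=-1)

```text
time: 13.25
tcp_pos: [0.5456, 0.2231, 0.2072]
orientation: [0.001, 0.804, 0.595, 0.003]
force: [-1.9, 1.8, -0.3]
finger_gap: 0.0853
grip_force: 0.0
```

Emit:
play_rows(rows=[[-0.05,0,0,0,0,0],[-0.05,0,0,0,0,0],[-0.05,0,0,0,0,0],[-0.05,0,0,0,0,0],[-0.05,0,0,0,0,0]])

```text
time: 13.88
tcp_pos: [0.4691, -0.0168, 0.2039]
orientation: [-0.0, 0.803, 0.596, 0.0]
force: [0.1, -0.3, -0.2]
finger_gap: 0.0853
grip_force: 0.0
```

```bash
python3 - <<'E'
from plan import *; from h import *
im,P=cloud("top");np.savez("t2.npz",im=im,P=P)
im2,P2=cloud("side")
s,a,y,M=st();print(s["time"],a.round(4),y,s["force"])
for Q,n in((P,"top"),(P2,"side")):
    k=(np.hypot(Q[...,0]-.5986,Q[...,1]-.206)<.027)&(Q[...,2]>.085)&(Q[...,2]<.13);q=Q[k]
    print(n,k.sum(),q.mean(0).round(4),np.median(q,0).round(4));A=np.c_[q[:,:2]-[.5986,.206],np.ones(len(q))];print(np.linalg.lstsq(A,q[:,2],rcond=None)[0].round(4))
    b=Q[(np.hypot(Q[...,0]-.52,Q[...,1]-.2)<.02)];print("bench",np.nanmedian(b[:,2]))
a=cv2.resize(im[180:240,180:240],(400,400),interpolation=cv2.INTER_CUBIC);b=cv2.resize(im2[175:245,250:320],(400,400),interpolation=cv2.INTER_CUBIC)
cv2.imwrite("pics/t2.png",np.hstack([a,b]))
E
```

```text
13.975 [ 0.468  -0.0199  0.2039] 72.88585507908793 [ 0.03657203  0.76692687 -0.39281349]
top 458 [0.5986 0.2061 0.1036] [0.5986 0.2058 0.1034]
[ 5.800e-03 -1.000e-04  1.036e-01]
bench 0.00021357184319725775
side 185 [0.5983 0.2051 0.1035] [0.5985 0.205  0.1037]
[0.0155 0.0265 0.1035]
bench 0.00017786841067946035
```

View pics/t2.png

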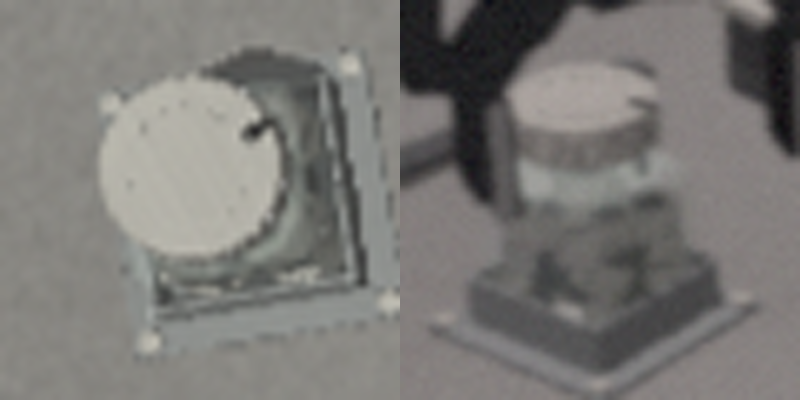

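The left crop shows the lid seated level with its ridge at about -62° (258,130), i.e. fully turned. Its measured top is at about 0.1035, so it is home. Now the right lid, for the pin jar.

```bash
python3 - <<'E'
from plan import *
plan([.4328,-.2035,.075],73,5)
E
```

```text
[[-0.0372, 0.0041, 0.0258, 0, 0, -0.0], [-0.0372, 0.004, 0.0258, 0, 0, -0.0], [-0.0371, 0.0041, 0.0258, 0, 0, -0.0], [-0.0372, 0.0041, 0.0258, 0, 0, -0.0], [-0.0372, 0.0041, 0.0257, 0, 0, -0.0]]
end [ 0.4328 -0.2035  0.075 ] 72.9
```

Emit:
play_rows(rows=[[-0.037,0.004,0.0255,0,0,0],[-0.037,0.004,0.0255,0,0,0],[-0.037,0.004,0.0255,0,0,0],[-0.0375,0.004,0.0255,0,0,0],[-0.0375,0.0045,0.0255,0,0,0]])

```text
time: 14.6
tcp_pos: [0.4356, -0.2003, 0.0753]
orientation: [0.0, 0.803, 0.597, -0.0]
force: [1.3, 0.0, 0.3]
finger_gap: 0.0853
grip_force: 0.0
```

Emit:
play_rows(rows=[[0,0,0,0,0,0],[0,0,0,0,0,0]])

```text
time: 14.85
tcp_pos: [0.4358, -0.1992, 0.0764]
orientation: [-0.0, 0.803, 0.596, -0.0]
force: [0.1, 0.1, -0.9]
finger_gap: 0.0856
grip_force: 0.0
```

```bash
python3 - <<'E'
from plan import *
s,a,y,M=st();print(s["qpos"].round(2))
plan([.4328,-.2035,.020],73,3)
E
```

```text
[-0.26  0.44  0.68  2.21 -0.47  0.63  0.47]
[[-0.0017, -0.0005, 0.0188, 0, 0, 0.1], [-0.0016, -0.0006, 0.0188, 0, 0, 0.1], [-0.0017, -0.0005, 0.0188, 0, 0, 0.1]]
end [ 0.4328 -0.2035  0.02  ] 72.9
```

Emit:
play_rows(rows=[[-0.005,-0.0015,0.02,0,0,0],[0,0,0.02,0,0,0],[0,0,0.012,0,0,0],[0,0,0.004,0,0,0],[0,0,0,0,0,0]])

```text
time: 15.48
tcp_pos: [0.433, -0.2036, 0.0206]
orientation: [0.0, 0.803, 0.597, 0.0]
force: [0.2, -0.2, 0.3]
finger_gap: 0.0852
grip_force: 0.0
```

Emit:
play_rows(rows=[[0,0,0,0,0,0],[0,0,0,0,0,0],[0,0,0,0,0,0]], claw=1, force=50)

```text
time: 15.85
tcp_pos: [0.433, -0.2039, 0.0212]
orientation: [0.0, 0.803, 0.596, 0.001]
force: [-3.9, 2.5, 20.6]
finger_gap: 0.0603
grip_force: 48.8
```

```bash
python3 - <<'E'
from plan import *
s,a,y,M=st();print(s["time"],a.round(4),y,s["finger_gap"],s["force"],s["grip_force"])
p,y=plan([a[0],a[1],.145],y,3)
p,y=plan([.6355,-.202,.145],y+14,5,p,y)
E
```

```text
15.85 [ 0.433  -0.2039  0.0212] 73.1985130219525 0.060311784322032755 [-3.90740012  2.5194962  20.59354912] 48.83147366344929
[[0.0, 0.0, -0.0413, 0, 0, 0.0], [0.0, 0.0, -0.0412, 0, 0, 0.0], [0.0, 0.0, -0.0413, 0, 0, 0.0]]
end [ 0.433  -0.2039  0.145 ] 73.2
[[0.0121, 0.0387, 0.0, 0, 0, -2.8], [0.0102, 0.0391, 0.0, 0, 0, -2.8], [0.0082, 0.0397, 0.0, 0, 0, -2.8], [0.0063, 0.04, 0.0, 0, 0, -2.8], [0.0043, 0.0403, 0.0, 0, 0, -2.8]]
end [ 0.6355 -0.202   0.145 ] 87.2
```

Emit:
play_rows(rows=[[0,0,-0.042,0,0,0],[0,0,-0.042,0,0,0],[0,0,-0.04,0,0,0],[0.012,0.0385,0,0,0,-2.8],[0.01,0.039,0,0,0,-2.8]])

```text
time: 16.48
tcp_pos: [0.5148, -0.2027, 0.1455]
orientation: [0.0, 0.772, 0.636, 0.001]
force: [-1.1, -0.6, -1.1]
finger_gap: 0.0594
grip_force: 57.1
```

Emit:
play_rows(rows=[[0.008,0.0395,0,0,0,-2.8],[0.0065,0.04,0,0,0,-2.8],[0.0045,0.0405,0,0,0,-2.8],[0,0,0.008,0,0,0],[0,0,0,0,0,0]])

```text
time: 17.1
tcp_pos: [0.6338, -0.202, 0.1356]
orientation: [-0.001, 0.724, 0.689, -0.001]
force: [-0.6, -0.7, -1.9]
finger_gap: 0.0598
grip_force: 57.1
```

Emit:
play_rows(rows=[[0,0,0.005,0,0,0],[0,0,0,0,0,0]])

```text
time: 17.35
tcp_pos: [0.6343, -0.2019, 0.1313]
orientation: [-0.0, 0.724, 0.69, -0.0]
force: [0.7, 0.0, -0.5]
finger_gap: 0.0596
grip_force: 57.1
```

```bash
python3 - <<'E'
from plan import *
s,a,y,M=st();print(s["time"],a.round(4),y,s["finger_gap"],s["force"],s["grip_force"])
plan([.6356,-.2020,.12],87.2,1)
E
```

```text
17.35 [ 0.6343 -0.2019  0.1313] 87.18112833116295 0.05956539577951781 [ 0.66240862  0.0389096  -0.45471195] 57.12131260894239
[[0.0, 0.0013, 0.0113, 0, 0, -0.0]]
end [ 0.6356 -0.202   0.12  ] 87.2
```

Emit:
play_rows(rows=[[0,0.001,0.006,0,0,0],[0,0,0.004,0,0,0],[0,0,0.003,0,0,0],[0,0,0.002,0,0,0],[0,0,0,0,0,0]])

```text
time: 17.98
tcp_pos: [0.6358, -0.202, 0.1162]
orientation: [-0.0, 0.724, 0.69, -0.0]
force: [0.9, -0.0, -0.8]
finger_gap: 0.0601
grip_force: 57.1
```

Emit:
play_rows(rows=[[0,0,0.002,0,0,0],[0,0,0,0,0,0]])

```text
time: 18.23
tcp_pos: [0.6358, -0.202, 0.1142]
orientation: [-0.0, 0.724, 0.69, -0.0]
force: [0.0, 0.1, -0.4]
finger_gap: 0.0594
grip_force: 57.1
```

Emit:
play_rows(rows=[[0,0,0.002,0,0,0],[0,0,0,0,0,0]])

```text
time: 18.48
tcp_pos: [0.6358, -0.202, 0.1122]
orientation: [-0.0, 0.724, 0.69, -0.0]
force: [0.3, -1.3, -1.5]
finger_gap: 0.0597
grip_force: 57.1
```

Emit:
play_rows(rows=[[0,0,0.002,0,0,0],[0,0,0,0,0,0]])

```text
time: 18.73
tcp_pos: [0.636, -0.2021, 0.1107]
orientation: [0.0, 0.724, 0.69, 0.0]
force: [-1.7, 1.3, 5.6]
finger_gap: 0.0596
grip_force: 57.9
```

It rests at 0.1107 against a predicted 0.1106, so the lugs are in the mouths. Screwing 42° plus clamping.

Emit:
play_rows(rows=[[0,0,0.0015,0,0,6],[0,0,0.001,0,0,9],[0,0,0.001,0,0,9]])

```text
time: 19.1
tcp_pos: [0.6366, -0.2028, 0.1078]
orientation: [0.001, 0.853, 0.522, 0.001]
force: [-1.8, -2.9, 7.5]
finger_gap: 0.06
grip_force: 58.1
```

Emit:
play_rows(rows=[[0,0,0.001,0,0,9],[0,0,0.001,0,0,9],[0,0,0,0,0,0]])

```text
time: 19.48
tcp_pos: [0.6366, -0.2028, 0.1062]
orientation: [0.001, 0.924, 0.383, 0.001]
force: [-3.7, -0.8, 17.0]
finger_gap: 0.0601
grip_force: 59.1
```

Emit:
play_rows(rows=[[0,0,0.0003,0,0,4],[0,0,0,0,0,4],[0,0,0,0,0,0]])

```text
time: 19.85
tcp_pos: [0.6363, -0.2032, 0.1062]
orientation: [0.001, 0.948, 0.318, 0.001]
force: [-5.0, -1.2, 20.8]
finger_gap: 0.0598
grip_force: 59.4
```

```bash
python3 - <<'E'
from plan import *
s,a,y,M=st();print(s["time"],a.round(4),y,s["force"],s["torque"],s["grip_force"])
E
```

```text
19.85 [ 0.6363 -0.2032  0.1062] 37.10816414736632 [-5.03070311 -1.1837147  20.84518582] [-0.22050146  1.26988516 -0.06074581] 59.40443677827716
```

Emit:
play_rows(rows=[[0,0,-0.0015,0,0,0],[0,0,0,0,0,0]])

```text
time: 20.1
tcp_pos: [0.636, -0.2028, 0.1064]
orientation: [0.001, 0.948, 0.319, 0.0]
force: [-0.3, -4.8, 5.4]
finger_gap: 0.0599
grip_force: 57.8
```

Emit:
play_rows(rows=[[0,0,0,0,0,0],[0,0,0,0,0,0],[0,0,-0.05,0,0,0],[0,0,-0.05,0,0,0],[0.04,-0.03,0,0,0,0]], claw=-1)

```text
time: 20.72
tcp_pos: [0.65, -0.1579, 0.2104]
orientation: [0.002, 0.949, 0.316, 0.002]
force: [0.6, 0.7, -1.9]
finger_gap: 0.0854
grip_force: 0.0
```

Emit:
play_rows(rows=[[0.04,-0.03,0,0,0,0],[0.04,-0.03,0,0,0,0],[0.04,-0.03,0,0,0,0],[0,0,0,0,0,0],[0,0,0,0,0,0]])

```text
time: 21.35
tcp_pos: [0.6905, -0.0097, 0.2058]
orientation: [0.0, 0.948, 0.319, -0.0]
force: [-0.4, -1.0, -0.2]
finger_gap: 0.0853
grip_force: 0.0
```

```bash
python3 - <<'E'
from plan import *; from h import *
im,P=cloud("top")
im2,P2=cloud("side")
s,a,y,M=st();print(s["time"],a.round(4),y,s["force"])
for c in((.5986,.206),(.6355,-.202)):
  for Q in(P,P2):
    k=(np.hypot(Q[...,0]-c[0],Q[...,1]-c[1])<.027)&(Q[...,2]>.085)&(Q[...,2]<.13);q=Q[k]
    print(k.sum(),q.mean(0).round(4),np.median(q,0).round(4))
a=cv2.resize(im[160:250,180:300],(400,300));b=cv2.resize(im[150:240,340:460],(400,300))
cv2.imwrite("pics/t3.png",np.vstack([np.hstack([a,b]),np.hstack([cv2.resize(im2[160:280,240:400],(400,300)),cv2.resize(im2[220:340,350:510],(400,300))])]))
E
```

```text
21.45 [ 0.6904 -0.011   0.2061] 37.11886971318959 [-0.71276941 -0.47602573  0.33099696]
0 [nan nan nan] [nan nan nan]
186 [0.5982 0.2055 0.1038] [0.5975 0.2051 0.1039]
452 [ 0.6355 -0.2019  0.1043] [ 0.6352 -0.2014  0.1042]
422 [ 0.6351 -0.2024  0.1035] [ 0.6347 -0.2027  0.1035]<stdin>:8: RuntimeWarning: Mean of empty slice.
  ret = um.true_divide(
  return _methods._mean(a, axis=axis, dtype=dtype,
```

View pics/t3.png

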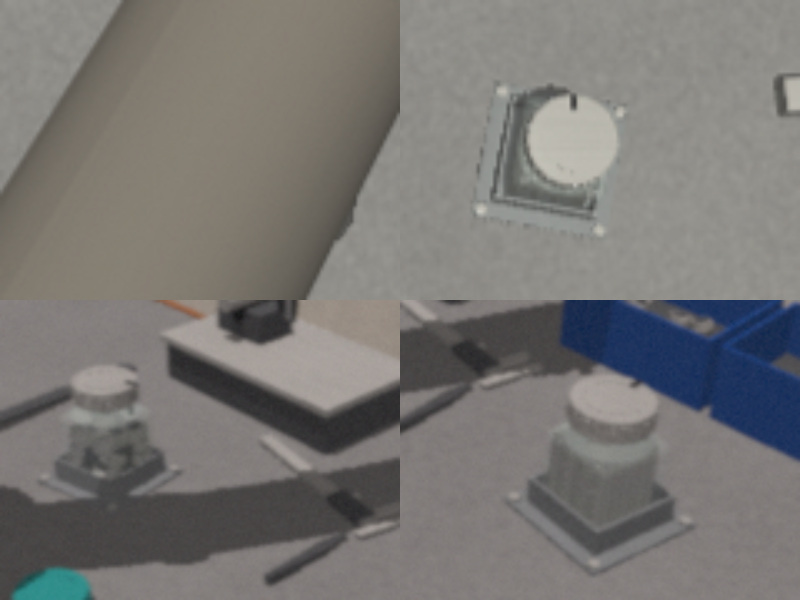

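Both lids sit level and flat. The pin jar's ridge is at (573,102) in the upper right crop. Tops measure about 103.5–104 mm, and the Z travel bottomed out on both. Handing in.

```bash
python3 -c "
from station import arm
print(arm.job_done())"
```

```text
the job is handed in; nothing more can be done
None
```

The stray nut is in the jar of nuts, each jar has its own lid screwed home (each fitted on the first try), no tool was touched, and the job was handed in at about 21.5 s; the hand-in returned no verdict.

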